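Change over the plate warmer

TASK

The honey on the plate warmer is ready and the cup is next. With the jar still on it, swing the warmer's lever fully home to off; then stand the honey jar on the cork mat, stand the small cup upright in the middle of the hot disc between the rails, and only then swing the lever to the two-dot mark. Keep jar and cup upright, leave the lever off while you change them over, and let the other things be.

Things in the scene. Friction and masses are not known exactly. Their poses are not given: they have to be found in the camera images.
- warmer: flat white plate warmer, fixed, 160 x 270 x 34 mm (x, y, z); origin at the centre of its underside, on the worktop. Seen along its own x axis (away from the robot): the hot disc lies in its left (+y) half, the lever in its right (-y) half
- hot_disc (a point): centre of the top of the dark hot disc, 70 mm across, top 36 mm above the worktop, at (0, 65, 36) mm in the warmer's frame. Steel rails 6 mm thick, standing 8 mm above the warmer's white top (6 mm above the disc), flank it: inner faces 42 mm to the left and right (y) and 42 mm behind (+x) the centre; the front is open. The honey jar stands here at the start
- lever (a joint): angle of the control lever, rad; it swings level about an upright pivot, anticlockwise seen from above as it grows. 0 = off, against the home stop at the front (nearest the robot, beside the plain bar mark); 0.5 = one dot, 1.0 = two dots, 1.5 = three dots; end stop 1.55. It stays where it is left; light friction, about 1 N at the grip. It starts anywhere between about 0.4 and 1.3
- lever_pivot (a point): the lever's pivot on the warmer's top, at (0, -25, 34) mm in the warmer's frame. At angle q the lever points along (-sin(0.6-q), -cos(0.6-q)) in the warmer's x, y
- lever_grip (a point): centre of the top of the lever's upright round black grip, 65 mm from the pivot; the grip is 12 mm thick (13.6 mm cap), free from 15 to 59 mm above the warmer's top, so its top is 93 mm above the worktop. A short thin pointer beyond it shows the setting
- two_dot_mark (a point): middle of the two-dot mark, two small black studs 8 mm across in line with the pivot, 87 mm from the pivot on the warmer's top; the one-dot mark is nearer the front, the three-dot mark farther back
- honey_jar: glass jar of honey with a flat lid, round, 60 mm across, 95 mm tall, about 0.28 kg; origin at the centre of its underside, z up
- cup: small white cup with a reddish-brown inside and a ring handle, 51 mm tall, 62 mm across the rim, 43 mm across the foot, about 0.12 kg; the axis of the round cup lies 14.5 mm along the body's +y from its origin, the handle (12 mm thick, 16 to 48 mm above the foot) sticks out along -y to 46 mm from the origin; origin at the height of the underside, z up
- cup_foot (a point): centre of the cup's round foot, at its underside; axes as cup
- cork_mat: round cork mat lying fixed on the worktop, 110 mm across, 6 mm thick; origin at the centre of its underside
- salt_shaker: salt shaker, 44 mm across, 90 mm tall, a bystander; origin at the centre of its underside
- teaspoon: teaspoon 130 mm long lying in front of the warmer, a bystander; origin at its middle, underside
- sardine_tin: flat tin, 63 x 105 x 25 mm, behind the warmer, a bystander; origin at the centre of its underside
There are look-alikes about, which are no part of the job. What is shaped like the cup but green is not meant. What is shaped like the honey_jar but orange is not meant.

How it is judged:
On the way, in this order (a step that is already met when the one before it is completed fails the run):
1. the lever is fully home at off while the jar still stands on the disc (value of joint lever below 0.08 rad and distance between honey_jar and hot_disc below 0.02 m), for 0.2 s.
2. with the lever off, the jar stands released on the cork mat (value of joint lever below 0.08 rad and horizontal distance between honey_jar and cork_mat below 0.025 m and z of honey_jar in the frame of cork_mat between 0.002 and 0.011 m and angle between honey_jar's own z axis and vertical below 0.1 rad and linear speed of honey_jar below 0.02 m/s and contact force between honey_jar and the fingers below 0.1 N), for 0.2 s.
3. with the lever off, the cup stands released, centred on the hot disc (all of step 2 and horizontal distance between cup_foot and hot_disc below 0.012 m and z of cup_foot in the frame of hot_disc between -0.004 and 0.004 m and angle between cup's own z axis and vertical below 0.1 rad and linear speed of cup below 0.02 m/s and contact force between cup and the fingers below 0.1 N), for 0.2 s.
4. the lever is at the two-dot mark (value of joint lever between 0.91 and 1.09 rad and horizontal distance between honey_jar and cork_mat below 0.025 m and z of honey_jar in the frame of cork_mat between 0.002 and 0.011 m and angle between each of honey_jar, cup's own z axis and vertical below 0.1 rad and linear speed of each of honey_jar, cup below 0.02 m/s and contact force between each of honey_jar, cup and the fingers below 0.1 N and horizontal distance between cup_foot and hot_disc below 0.012 m and z of cup_foot in the frame of hot_disc between -0.004 and 0.004 m), for 0.2 s.
At the end, for the whole second after the job is handed in: the lever rests at the two-dot mark (1.0 rad, within 0.09); the cup stands upright on the hot disc, its foot within 12 mm of the disc's centre; the honey jar stands upright on the cork mat, its centre within 25 mm of the mat's; all released and at rest (all of step 4 and velocity of joint lever between -0.05 and 0.05 rad/s); the robot touches nothing.
It fails at once if the salt shaker is pushed more than 30 mm from its place (distance of salt_shaker from where it was at the start of the episode above 0.03 m).
It fails at once if the teaspoon is pushed more than 30 mm from its place (distance of teaspoon from where it was at the start of the episode above 0.03 m).
It fails at once if the sardine tin is pushed more than 30 mm from its place (distance of sardine_tin from where it was at the start of the episode above 0.03 m).
It fails at once if the jar is tipped more than about 35 degrees (angle between honey_jar's own z axis and vertical above 0.6 rad).
It fails at once if the cup is tipped more than about 35 degrees (angle between cup's own z axis and vertical above 0.6 rad).
It also fails if it takes over 72 s, if anything falls off the work surface, if the arm or the gripper's body presses on something with over 40 N, if the wrist force passes 120 N, or if a joint passes its speed limit or range.

ROBOT

A 6-joint arm with a two-finger parallel gripper is mounted at the origin on a cart in front of the work surface, level with it; the furniture and walls round the work are solid. World frame = base frame: x ahead of the robot, y to its left, z up, the work surface at z = 0. Lengths are in m, angles in rad, forces in N, time in s.
With the tool pointing down it reaches from about 0.325 to 0.75 m from the base axis. Payload 7.6 kg.
Tool frame: the origin (TCP) lies midway between the tips of the shut fingers; the grasp point (between the pads) lies manip.tcp_to_grasp behind it (manip.tcp_to_grasp is the distance from the TCP to the grasp point, in m); z points along the fingers, y is the line along which they close (so a half turn about z gives the same grasp; the last joint's range is limited). The gripper opens to 85 mm and grips with 20 to 120 N. Pads are 22 mm wide; open, the fingers measure 114 mm over their backs; the gripper's body (76 mm by 85 mm) begins 54 mm behind the grasp point. The pads swing forward as they close: fully open they stand 13 mm farther back than shut.
Start: joints at [1.22, 0.052, 1.401, -0, 1.689, -0.07], TCP at [0.145, 0.504, 0.204] pointing down, gripper open.
Joint ranges: [-2.9, 2.9], [-0.91, 2.17], [0.12, 2.37], [-1.06, 4.2], [0.26, 2.73], [-2.93, 2.93]. Speed limits (rad/s): [2.57, 2.57, 3.01, 3.14, 3.14, 3.14].

INTERFACE

Orientations are given as a rotation vector (axis times angle).
In Python, from rig import manip, get_image, job gives the robot as it stands.
- The arm moves only by the tool send_rows, never from a script. Its argument "increments" is one flat list of numbers, 7 for each row, row after row: the turn, a rotation vector about the tool's x, y, z in degrees, then the shift along the tool's x, y, z in m, then the opening, from 0 (shut) to 1 (fully open). A call has 1 to 10 rows; each row shifts and turns the commanded pose from where the row before left it, along the tool's axes as they then stand; what a row does not reach is not made up. A row lasts 1/12 s, in which the tool goes at most 41.7 mm and 7.16 degrees, less where a joint would pass 70% of its speed; a pose out of reach is approached as far as the arm can. A call with a gripper value outside its range is refused whole. The fingers move at their own pace and stop on an object; the grip force is fixed at half the most. Time passes only in rows, so rows that do not move let the fingers close. It gives the time, the measured TCP pose, the force, the opening and the grip force at its end, in the units of the state.
- manip.get_obs(): the state, without advancing time (a new reading comes with each control period).
- get_image(name): name is "scene" or "top"; returns a dict with "color" (420x560x3 uint8, red, green, blue), "K" (3x3 intrinsics, pixels), "view" (4x4, takes a point from world to camera coordinates). Camera axes: x right, y down, z forward; pixel columns grow to the right and rows downward; lengths in m; the calibration is good to about 2 mm. A picture is of the moment at which its call begins. There is no depth.
- job.hand_in(): hands the job in; it is judged then, once.
The state is a dict: "t": time; "joints": joint angles; "joint_velocities": joint speeds; "effort": joint torques, N m; "ee_pos": TCP position; "tool_rot": TCP orientation; "force": force on the tool from outside, world axes, zero at the start; "torque": the same for the moment, N m; "width": finger opening in m; "gripper_force": force on a finger pad.
Only numpy, scipy, OpenCV 4.12 (cv2) and the standard library are available. Lean on these libraries where they do the work, as an engineer would, in place of code of your own. Each camera call takes 0.05 s, during which the arm holds its last target. There are 200 camera calls.

## Working session

There is one attempt and no reset: what is moved stays moved. The work goes in short steps, Python scripts to look and compute and a tool call to move; the robot and the scene stay as the last step left them, time stands still between calls to the robot, and variables do not carry over. Pictures are saved under pics/ and viewed, at most 10 in all, crops included, and the job is handed in when it is done.

Besides the shell and the picture viewer there is one more tool, called after "Request:" as name(argument=value, ...) on one line, values as JSON. send_rows: Moves the arm, as the interface text tells. Its arguments: {"type":"object","properties":{"increments":{"type":"array","items":{"type":"number"}}},"required":["increments"]}

```bash
mkdir -p pics; cat > h.py <<'E'
import numpy as np,cv2
from rig import manip,get_image,job
def ray(im,u,v,z):
    K,V=im["K"],im["view"];R,t=V[:3,:3],V[:3,3];c=-R.T@t
    d=R.T@np.linalg.inv(K)@np.array([u,v,1.]);return c+d*(z-c[2])/d[2]
def pix(im,p):
    q=im["view"][:3,:3]@np.array(p)+im["view"][:3,3];q=im["K"]@q;return q[:2]/q[2]
E
python3 - <<'E'
from h import *
a=get_image("top");b=get_image("scene")
cv2.imwrite("pics/top0.png",cv2.resize(a["color"][:,:,::-1],(800,600)));cv2.imwrite("pics/sc0.png",cv2.resize(b["color"][:,:,::-1],(800,600)))
import pickle;pickle.dump((a,b),open("im0.pkl","wb"))
o=manip.get_obs();print(o["ee_pos"],o["tool_rot"],o["width"],o["force"],manip.tcp_to_grasp,o["t"])
for i in(a,b):print(-i["view"][:3,:3].T@i["view"][:3,3])
E
```

```text
[0.14538442 0.50413388 0.20334405] [-4.39669428e-01 -3.11038288e+00  2.24207698e-03] 0.08515329368378523 [ 0.02157207  0.04572809 -0.31305534] 0.0187 0.1
[0.35556836 0.04868663 1.41539368]
[-0.1751878  -0.73328196  0.89190723]
```

View pics/top0.png

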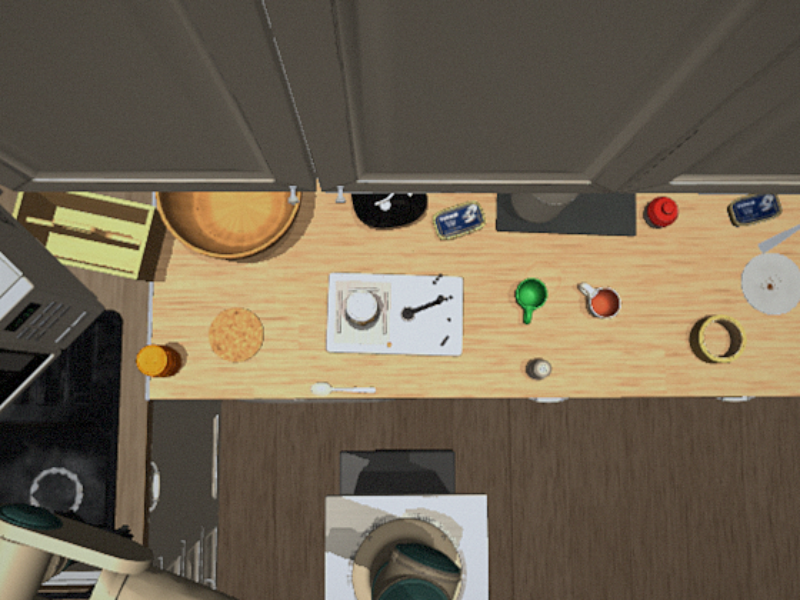

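View pics/sc0.png

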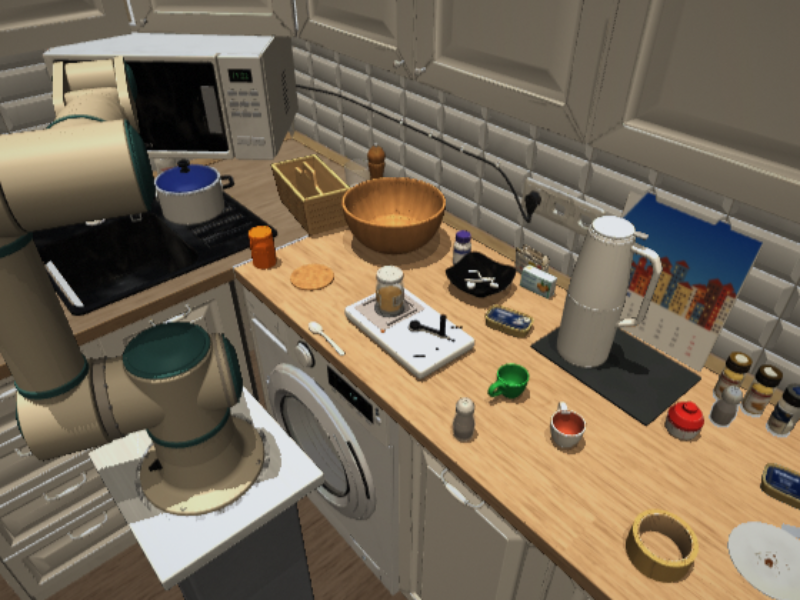

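The top view shows the honey jar on the warmer at (362,309), with an orange look-alike at (157,361). The white cup with the red-brown inside is at (603,302), with a green look-alike at (531,294). The mat is at (236,334), the lever grip near (440,300), the salt shaker at (539,369) and the spoon at (343,388). I choose the warmer jar and the white cup, and check both in one close crop.

```bash
python3 - <<'E'
from h import *
import pickle
a,b=pickle.load(open("im0.pkl","rb"))
c=a["color"][:,:,::-1]
A=cv2.resize(c[180:260,220:335],None,fx=6,fy=6,interpolation=cv2.INTER_CUBIC)[:, :690]
B=cv2.resize(c[190:230,360:440],None,fx=3,fy=3,interpolation=cv2.INTER_CUBIC)
B=cv2.resize(c[190:270,360:440],None,fx=6,fy=6,interpolation=cv2.INTER_CUBIC)
cv2.imwrite("pics/c1.png",A);
M=cv2.resize(c[205:265,90:200],None,fx=4,fy=4,interpolation=cv2.INTER_CUBIC)
N=cv2.resize(c[190:265,360:440],None,fx=4,fy=4,interpolation=cv2.INTER_CUBIC)
o=np.zeros((300,770,3),np.uint8);o[:240,:440]=M;o[:300,445:765]=N
cv2.imwrite("pics/c2.png",o)
E
```

```text
(no output)
```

View pics/c1.png

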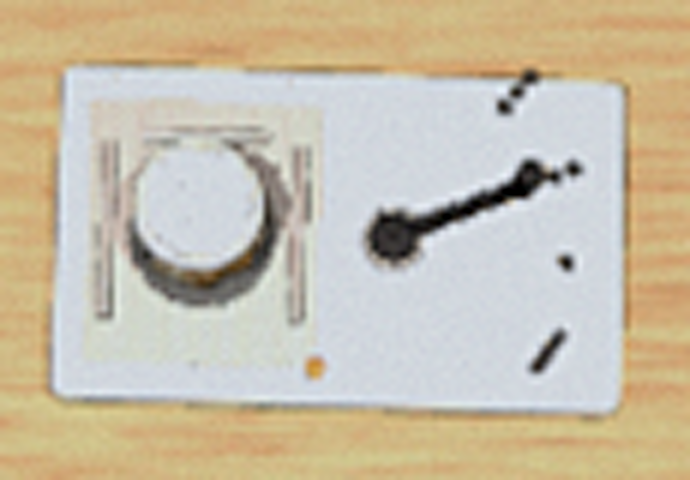

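View pics/c2.png

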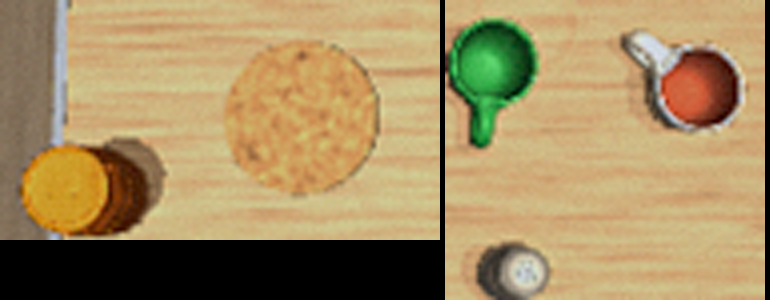

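The crop confirms both choices: a clear jar with a flat light lid on the disc, centre (201,204) in crop 1, and the white cup with the reddish inside at (700,88) in crop 2. The lever grip is at (531,177), near two dots. The cup's handle points up-left.

```bash
python3 - <<'E'
from h import *
import pickle
a,b=pickle.load(open("im0.pkl","rb"))
def C(u,v,s,ox,oy,z): return ray(a,(u+.5)/s-.5+ox,(v+.5)/s-.5+oy,z)[:2]
c1=lambda u,v,z:C(u,v,6,220,180,z)
k=np.array([c1(66,67,.034),c1(625,84,.034),c1(618,413,.034),c1(53,398,.034)])
print(k.round(4));ce=k.mean(0)
dy=(k[0]+k[3]-k[1]-k[2]);dx=(k[0]+k[1]-k[2]-k[3]);print(np.linalg.norm(dx)/2,np.linalg.norm(dy)/2)
th1=np.arctan2(-dy[0],dy[1]);th2=np.arctan2(dx[1],dx[0]);print(ce,th1,th2)
th=(th1*2+th2)/3;R=np.array([[np.cos(th),-np.sin(th)],[np.sin(th),np.cos(th)]])
W=lambda x,y:ce+R@[x,y]
print("th",th,"disc",W(0,.065),"pivot",W(0,-.025),"3d",c1(393,236,.045))
print("lid",c1(201,204,.131))
g=c1(531,177,.093);d=R.T@(g-W(0,-.025));print("grip",g,d,np.linalg.norm(d),"q",.6-np.arctan2(-d[0],-d[1]))
for q in(0,-.05,1.):print(q,W(0,-.025)+R@(.065*np.array([-np.sin(.6-q),-np.cos(.6-q)])))
c2=lambda u,v,z:C(u,v,4,90,205,z);c3=lambda u,v,z:C(u-445,v,4,360,190,z)
print("mat",c2(303,117,.006));print("cup",c3(700,88,.051),"htip",c3(632,40,.04),"green",c3(493,63,.051),c3(482,142,.04),"shaker",c3(525,272,.09),"orange",c2(66,189,.095))
T=lambda u,v,z:ray(a,(u+.5)*.7-.5,(v+.5)*.7-.5,z)[:2]
print("spoon",T(312,388,.005),T(375,390,.005))
# scene checks
for n,p in dict(lid=[*c1(201,204,.131),.131],grip=[*g,.093],cup=[*c3(700,88,.051),.051],mat=[*c2(303,117,.006),.006],kn=[*k[2],.034],kl=[*k[3],.034]).items():print(n,pix(b,p)/.7)
o=manip.get_obs();from scipy.spatial.transform import Rotation as Q;print(Q.from_rotvec(o["tool_rot"]).as_matrix().round(4))
E
```

```text
[[ 0.5883  0.1497]
 [ 0.5798 -0.1153]
 [ 0.4236 -0.1096]
 [ 0.4318  0.1549]]
0.15645642638492693 0.26488795977230045
[0.50587439 0.01992721] -0.03125622575485547 -0.03488973187472299
th -0.03246739446147798 disc [0.5079844  0.08489295] pivot [ 0.50506285 -0.00505962] 3d [ 0.50626727 -0.00408119]
lid [0.51112729 0.08328941]
grip [ 0.52770591 -0.06494586] [ 0.02457514 -0.05911965] 0.06402398108835551 q 0.9939541846036839
0 [ 0.46663896 -0.05748676]
-0.05 [ 0.46406672 -0.05550085]
1.0 [ 0.52841825 -0.06571871]
mat [0.46844606 0.3369188 ]
cup [ 0.52529153 -0.39427124] htip [ 0.56119781 -0.3502929 ] green [ 0.54334041 -0.24795561] [ 0.48855886 -0.24108343] shaker [ 0.39531433 -0.25756975] orange [0.41389148 0.4742679 ]
spoon [0.360848   0.18559171] [0.35618415 0.06025501]
lid [389.7480798  273.01967793]
grip [442.03406794 316.09746705]
cup [567.71468349 422.57882435]
mat [311.92610687 275.68783568]
kn [419.12104771 371.02561679]
kl [343.16036923 307.18610572]
[[-9.608e-01  2.772e-01 -5.000e-04]
 [ 2.772e-01  9.608e-01 -1.400e-03]
 [ 1.000e-04 -1.500e-03 -1.000e+00]]
```

Request:
send_rows(increments=[0,0,7,0,0,0,0.4,0,0,7,0,0,0,0.4,0,0,7,0,0,0,0.4,0,0,7,0,0,0,0.4,0,0,7,0,0,0,0.4,0,0,7,0,0,0,0.4,0,0,7,0,0,0,0.4,0,0,7,0,0,0,0.4,0,0,7,0,0,0,0.4,0,0,7,0,0,0,0.4])

```text
t: 0.93
ee_pos: [0.1454, 0.5042, 0.2036]
tool_rot: [2.151, 2.289, -0.001]
force: [-0.6, -0.4, 0.5]
width: 0.0343
gripper_force: 0.0
```

Request:
send_rows(increments=[0,0,7,0,0,0,0.4,0,0,7,0,0,0,0.4,0,0,7,0,0,0,0.4,0,0,7,0,0,0,0.4,0,0,0,-0.0214,0.0342,0,0.4,0,0,0,-0.0214,0.0342,0,0.4,0,0,0,-0.0214,0.0342,0,0.4,0,0,0,-0.0214,0.0342,0,0.4,0,0,0,-0.0214,0.0342,0,0.4,0,0,0,-0.0214,0.0342,0,0.4])

```text
t: 1.77
ee_pos: [0.2808, 0.3017, 0.2038]
tool_rot: [2.636, 1.71, -0.0]
force: [0.9, 1.0, 0.5]
width: 0.0343
gripper_force: 0.0
```

Request:
send_rows(increments=[0,0,0,-0.0214,0.0342,0,0.4,0,0,0,-0.0214,0.0342,0,0.4,0,0,0,-0.0214,0.0342,0,0.4,0,0,0,-0.0214,0.0342,0,0.4,0,0,0,-0.0214,0.0342,0,0.4,0,0,0,-0.0214,0.0342,0,0.4,0,0,0,-0.0214,0.0342,0,0.4,0,0,0,-0.0214,0.0342,0,0.4,0,0,0,-0.0214,0.0342,0,0.4,0,0,0,0,0,0,0.4])

```text
t: 2.6
ee_pos: [0.4845, -0.0031, 0.2027]
tool_rot: [2.641, 1.701, -0.004]
force: [-0.4, 0.4, -0.3]
width: 0.0339
gripper_force: 0.0
```

```bash
cat >> h.py <<'E'
from scipy.spatial.transform import Rotation as Q
def to(x,y,z):
    o=manip.get_obs();R=Q.from_rotvec(o["tool_rot"]).as_matrix()
    print("t",o["t"],"ee",o["ee_pos"].round(4),"w",round(o["width"],4),"F",o["force"].round(1),"close ang",np.degrees(np.arctan2(R[1,1],R[0,1])).round(1),"tz",R[:,2].round(3))
    print("shift",(R.T@(np.array([x,y,z])-o["ee_pos"])).round(4))
E
python3 -c "
from h import *
to(.5277,-.0649,.062)"
```

```text
t 2.6 ee [ 0.4845 -0.0031  0.2027] w 0.0339 F [-0.4  0.4 -0.3] close ang -24.4 tz [-0.002 -0.002 -1.   ]
shift [-0.0381  0.065   0.1407]
```

Request:
send_rows(increments=[0,0,0,-0.019,0.0325,0,0.4,0,0,0,-0.019,0.0325,0,0.4,0,0,0,0,0,0,0.4,0,0,0,0,0,0.037,0.4,0,0,0,0,0,0.036,0.4,0,0,0,0,0,0.036,0.4,0,0,0,0,0,0.036,0.4,0,0,0,0,0,0,0.4,0,0,0,0,0,0,0.4])

```text
t: 3.35
ee_pos: [0.5252, -0.0586, 0.0579]
tool_rot: [-2.633, -1.708, 0.005]
force: [-0.5, 0.6, 0.7]
width: 0.0344
gripper_force: 0.0
```

```bash
python3 - <<'E'
from h import *
to(.5277,-.0649,.057)
a=get_image("top");b=get_image("scene")
c=cv2.resize(a["color"][180:260,220:335,::-1],None,fx=4,fy=4,interpolation=cv2.INTER_CUBIC)
u,v=(pix(b,[.528,-.065,.07])).astype(int)
d=cv2.resize(b["color"][v-40:v+40,u-42:u+42,::-1],None,fx=4,fy=4,interpolation=cv2.INTER_CUBIC)
cv2.imwrite("pics/l1.png",np.hstack([c,d]))
E
```

```text
t 3.35 ee [ 0.5252 -0.0586  0.0579] w 0.0344 F [-0.5  0.6  0.7] close ang -24.1 tz [-0.004  0.001 -1.   ]
shift [-0.0047  0.0048  0.0009]
```

View pics/l1.png

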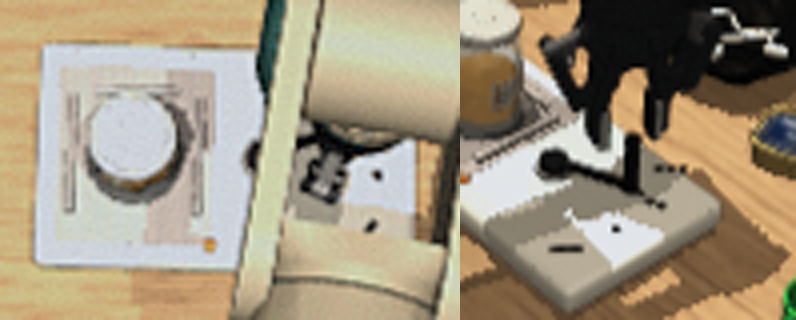

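```bash
python3 - <<'E'
from h import *
b=get_image("scene");u,v=pix(b,[.528,-.065,.07]).astype(int)
f=lambda p:((pix(b,p)-[u-42,v-40])*4+[460,0]).round()
print("grip top",f([.5277,-.0649,.093]),"base",f([.5277,-.0649,.049]))
for s in(-.017-.007,.017+.007):
  for z in(.058,.07,.08):print(s,z,f([.5252+.913*s,-.0586-.408*s,z]))
E
```

```text
grip top [630. 137.] base [627. 182.]
-0.024 0.058 [589. 176.]
-0.024 0.07 [590. 164.]
-0.024 0.08 [590. 154.]
0.024 0.058 [649. 164.]
0.024 0.07 [650. 152.]
0.024 0.08 [651. 142.]
```

Request:
send_rows(increments=[0,0,0,-0.005,0.005,0.008,0.4,0,0,0,0,0,0,0.3,0,0,0,0,0,0,0.2,0,0,0,0,0,0,0.2,0,0,0,0,0,0,0.2,0,0,0,0,0,0,0.2])

```text
t: 4.0
ee_pos: [0.5292, -0.0657, 0.0513]
tool_rot: [2.636, 1.709, 0.0]
force: [0.5, 0.1, -0.4]
width: 0.0172
gripper_force: 0.0
```

```bash
python3 - <<'E'
from h import *
to(.5277,-.0649,.05)
b=get_image("scene")
u,v=(pix(b,[.528,-.065,.07])).astype(int)
d=cv2.resize(b["color"][v-40:v+40,u-42:u+42,::-1],None,fx=6,fy=6,interpolation=cv2.INTER_CUBIC)
cv2.imwrite("pics/l2.png",d)
E
```

```text
t 4.0 ee [ 0.5292 -0.0657  0.0513] w 0.0172 F [ 0.5  0.1 -0.4] close ang -24.1 tz [ 0.  0. -1.]
shift [ 0.0001 -0.0017  0.0013]
```

View pics/l2.png

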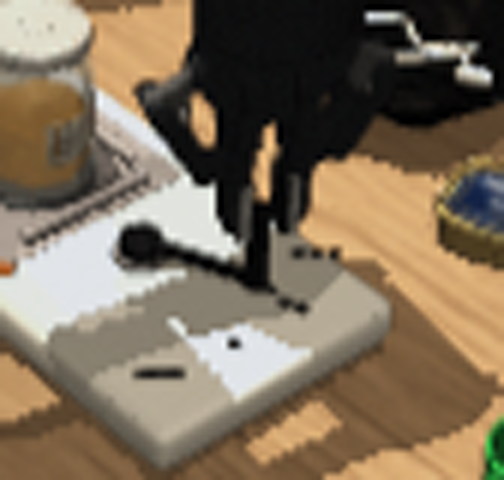

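```bash
python3 - <<'E'
from h import *
o=manip.get_obs();R=Q.from_rotvec(o["tool_rot"]).as_matrix()
th=-.0325;P=np.array([.50506,-.00506]);r=np.array([[np.cos(th),-np.sin(th)],[np.sin(th),np.cos(th)]])
G=lambda q:P+r@(.065*np.array([-np.sin(.6-q),-np.cos(.6-q)]))
p=o["ee_pos"][:2]
for q in np.linspace(.86,-.07,8):
    n=G(q);print(q.round(2),n.round(4),(R.T@[*(n-p),0]).round(4));p=n
E
```

```text
0.86 [ 0.5197 -0.0684] [-0.0063 -0.0076 -0.    ]
0.73 [ 0.5112 -0.0698] [-0.0047 -0.0072 -0.    ]
0.59 [ 0.5026 -0.07  ] [-0.0037 -0.0078 -0.    ]
0.46 [ 0.494  -0.0691] [-0.0027 -0.0082 -0.    ]
0.33 [ 0.4856 -0.0671] [-0.0016 -0.0085 -0.    ]
0.2 [ 0.4776 -0.064 ] [-0.0004 -0.0086 -0.    ]
0.06 [ 0.47   -0.0598] [ 0.0007 -0.0086 -0.    ]
-0.07 [ 0.4631 -0.0547] [ 0.0018 -0.0084 -0.    ]
```

Request:
send_rows(increments=[0,0,0,-0.0063,-0.0076,0,0.2,0,0,0,-0.0047,-0.0072,0,0.2,0,0,0,-0.0037,-0.0078,0,0.2,0,0,0,-0.0027,-0.0082,0,0.2,0,0,0,-0.0016,-0.0085,0,0.2,0,0,0,-0.0004,-0.0086,0,0.2,0,0,0,0.0007,-0.0086,0,0.2,0,0,0,0.0018,-0.0084,0,0.2,0,0,0,0,0,0,0.2,0,0,0,0,0,0,0.2])

```text
t: 4.88
ee_pos: [0.4647, -0.0557, 0.0519]
tool_rot: [2.631, 1.706, 0.005]
force: [9.9, -8.6, -3.7]
width: 0.0173
gripper_force: 6.3
```

```bash
python3 - <<'E'
from h import *
to(.4631,-.0547,.05)
E
```

```text
t 4.8833 ee [ 0.4647 -0.0557  0.0519] w 0.0173 F [ 9.9 -8.6 -3.7] close ang -24.1 tz [ 0.006 -0.003 -1.   ]
shift [ 0.0003 -0.0019  0.0019]
```

Request:
send_rows(increments=[0,0,0,0,0.003,0,0.2,0,0,0,0,0,0,0.3,0,0,0,0,0,-0.02,0.3,0,0,0,0,0,-0.04,0.4,0,0,0,0,0,-0.04,1,0,0,0,0,0,-0.04,1,0,0,0,0,0,0,1])

```text
t: 5.47
ee_pos: [0.4684, -0.0558, 0.1998]
tool_rot: [2.628, 1.705, 0.015]
force: [0.7, -0.1, 1.1]
width: 0.0696
gripper_force: 0.0
```

```bash
python3 - <<'E'
from h import *
to(.5105,.084,.07)
E
```

```text
t 5.4667 ee [ 0.4684 -0.0558  0.1998] w 0.0696 F [ 0.7 -0.1  1.1] close ang -24.0 tz [ 0.013 -0.002 -1.   ]
shift [ 0.1444 -0.0201  0.1301]
```

Request:
send_rows(increments=[0,0,0,0.036,-0.005,0,1,0,0,0,0.036,-0.005,0,1,0,0,0,0.036,-0.005,0,1,0,0,0,0.036,-0.005,0,1,0,0,0,0,0,0,1,0,0,0,0,0,0,1,0,0,0,0,0,0,1,0,0,0,0,0,0,1])

```text
t: 6.13
ee_pos: [0.5059, 0.083, 0.1909]
tool_rot: [-2.636, -1.708, 0.001]
force: [-0.2, -0.9, 0.9]
width: 0.0853
gripper_force: 0.0
```

```bash
python3 - <<'E'
from h import *
to(.5105,.084,.07)
E
```

```text
t 6.1333 ee [0.5059 0.083  0.1909] w 0.0853 F [-0.2 -0.9  0.9] close ang -24.1 tz [-0.001  0.    -1.   ]
shift [0.0028 0.0039 0.1209]
```

Request:
send_rows(increments=[0,0,0,0.0028,0.0039,0,1,0,0,0,0,0,0.04,1,0,0,0,0,0,0.04,1,0,0,0,0,0,0.03,1,0,0,0,0,0,0.01,1,0,0,0,0,0,0,1,0,0,0,0,0,0,0.9,0,0,0,0,0,0,0.8,0,0,0,0,0,0,0.75,0,0,0,0,0,0,0.7])

```text
t: 6.97
ee_pos: [0.512, 0.0848, 0.0731]
tool_rot: [2.635, 1.708, 0.005]
force: [-1.4, 0.7, 1.7]
width: 0.0597
gripper_force: 0.7
```

Request:
send_rows(increments=[0,0,0,0,0,0,0.6,0,0,0,0,0,0,0.5,0,0,0,0,0,0,0.4,0,0,0,0,0,0,0.4,0,0,0,0,0,0,0.4])

```text
t: 7.38
ee_pos: [0.5119, 0.085, 0.0735]
tool_rot: [2.635, 1.709, 0.005]
force: [-2.5, 1.1, 7.1]
width: 0.0576
gripper_force: 62.8
```

```bash
python3 - <<'E'
from h import *
to(.5105,.084,.07)
E
```

```text
t 7.3833 ee [0.5119 0.085  0.0735] w 0.0576 F [-2.5  1.1  7.1] close ang -24.1 tz [ 0.003  0.001 -1.   ]
shift [-0.0015 -0.0009  0.0035]
```

Request:
send_rows(increments=[0,0,0,0,0,-0.01,0.4,0,0,0,0,0,-0.025,0.4,0,0,0,0,0,-0.03,0.4,0,0,0,0.015,-0.01,0,0.4,0,0,0,0.03,-0.02,0,0.4,0,0,0,0.03,-0.02,0,0.4,0,0,0,0.03,-0.02,0,0.4,0,0,0,0.03,-0.02,0,0.4,0,0,0,0.03,-0.02,0,0.4,0,0,0,0.02,-0.015,0,0.4])

```text
t: 8.22
ee_pos: [0.4714, 0.3073, 0.1366]
tool_rot: [-2.634, -1.711, -0.001]
force: [0.2, 0.0, -3.5]
width: 0.0576
gripper_force: 64.9
```

Request:
send_rows(increments=[0,0,0,0.02,-0.015,0,0.4,0,0,0,0,0,0,0.4,0,0,0,0,0,0,0.4,0,0,0,0,0,0,0.4])

```text
t: 8.55
ee_pos: [0.4669, 0.3284, 0.1363]
tool_rot: [2.636, 1.709, -0.0]
force: [0.5, -1.0, -2.7]
width: 0.0577
gripper_force: 64.9
```

```bash
python3 - <<'E'
from h import *
to(.4684,.3369,.0445)
E
```

```text
t 8.55 ee [0.4669 0.3284 0.1363] w 0.0577 F [ 0.5 -1.  -2.7] close ang -24.1 tz [ 0. -0. -1.]
shift [ 0.0084 -0.0021  0.0918]
```

Request:
send_rows(increments=[0,0,0,0.0084,-0.0021,0.02,0.4,0,0,0,0,0,0.03,0.4,0,0,0,0,0,0.025,0.4,0,0,0,0,0,0.01,0.4,0,0,0,0,0,0.002,0.4,0,0,0,0,0,0.002,0.4,0,0,0,0,0,0,0.4,0,0,0,0,0,0,0.4])

```text
t: 9.22
ee_pos: [0.4694, 0.3378, 0.0491]
tool_rot: [2.636, 1.708, 0.005]
force: [-1.0, -0.5, -2.1]
width: 0.0578
gripper_force: 65.0
```

```bash
python3 - <<'E'
from h import *
to(.4684,.3369,.0445)
E
```

```text
t 9.2167 ee [0.4694 0.3378 0.0491] w 0.0578 F [-1.  -0.5 -2.1] close ang -24.1 tz [ 0.003  0.002 -1.   ]
shift [-0.0013 -0.0006  0.0046]
```

Lower until contact.

Request:
send_rows(increments=[0,0,0,0,0,0.002,0.4,0,0,0,0,0,0.002,0.4,0,0,0,0,0,0.001,0.4,0,0,0,0,0,0,0.4,0,0,0,0,0,0,0.4])

```text
t: 9.63
ee_pos: [0.4689, 0.338, 0.0435]
tool_rot: [-2.636, -1.709, -0.004]
force: [-1.7, 0.0, 5.6]
width: 0.0577
gripper_force: 65.4
```

Request:
send_rows(increments=[0,0,0,0,0,0,0.75,0,0,0,0,0,0,0.85,0,0,0,0,0,0,1,0,0,0,0,0,0,1,0,0,0,0,0,-0.01,1,0,0,0,0,0,-0.03,1,0,0,0,0,0,-0.04,1,0,0,0,0,0,-0.04,1,0,0,0,0,0,-0.03,1,0,0,0,0,0,0,1])

```text
t: 10.47
ee_pos: [0.4707, 0.339, 0.2016]
tool_rot: [2.636, 1.709, 0.022]
force: [-0.2, -0.5, 0.5]
width: 0.0853
gripper_force: 0.0
```

```bash
python3 - <<'E'
from h import *
to(.5253,-.3943,.2)
E
```

```text
t 10.4667 ee [0.4707 0.339  0.2016] w 0.0853 F [-0.2 -0.5  0.5] close ang -24.1 tz [ 0.012  0.007 -1.   ]
shift [-0.6471  0.3491 -0.0032]
```

Request:
send_rows(increments=[0,0,0,-0.034,0.0184,0,1,0,0,0,-0.034,0.0184,0,1,0,0,0,-0.034,0.0184,0,1,0,0,0,-0.034,0.0184,0,1,0,0,0,-0.034,0.0184,0,1,0,0,0,-0.034,0.0184,0,1,0,0,0,-0.034,0.0184,0,1,0,0,0,-0.034,0.0184,0,1,0,0,0,-0.034,0.0184,0,1,0,0,0,-0.034,0.0184,0,1])

```text
t: 11.3
ee_pos: [0.4973, -0.0499, 0.1927]
tool_rot: [2.636, 1.709, 0.001]
force: [0.8, -0.1, 0.0]
width: 0.0853
gripper_force: 0.0
```

Request:
send_rows(increments=[0,0,0,-0.034,0.0184,0,1,0,0,0,-0.034,0.0184,0,1,0,0,0,-0.034,0.0184,0,1,0,0,0,-0.034,0.0184,0,1,0,0,0,-0.034,0.0184,0,1,0,0,0,-0.034,0.0184,0,1,0,0,0,-0.034,0.0184,0,1,0,0,5,0,0,0,1,0,0,5,0,0,0,1,0,0,5,0,0,0,1])

```text
t: 12.13
ee_pos: [0.5177, -0.3187, 0.1919]
tool_rot: [-2.84, -1.342, 0.0]
force: [0.3, 0.5, 0.3]
width: 0.0852
gripper_force: 0.0
```

```bash
python3 - <<'E'
from h import *
to(.5253,-.3943,.1)
a=get_image("top");b=get_image("scene")
c=cv2.resize(a["color"][200:250,120:290,::-1],None,fx=4,fy=4,interpolation=cv2.INTER_CUBIC)
d=cv2.resize(b["color"][160:290,190:360,::-1],None,fx=4,fy=4,interpolation=cv2.INTER_CUBIC)[:400]
cv2.imwrite("pics/j.png",np.vstack([c,d]))
E
```

```text
t 12.1333 ee [ 0.5177 -0.3187  0.1919] w 0.0852 F [0.3 0.5 0.3] close ang -39.4 tz [-0.  0. -1.]
shift [-0.0535  0.0539  0.0919]
```

View pics/j.png

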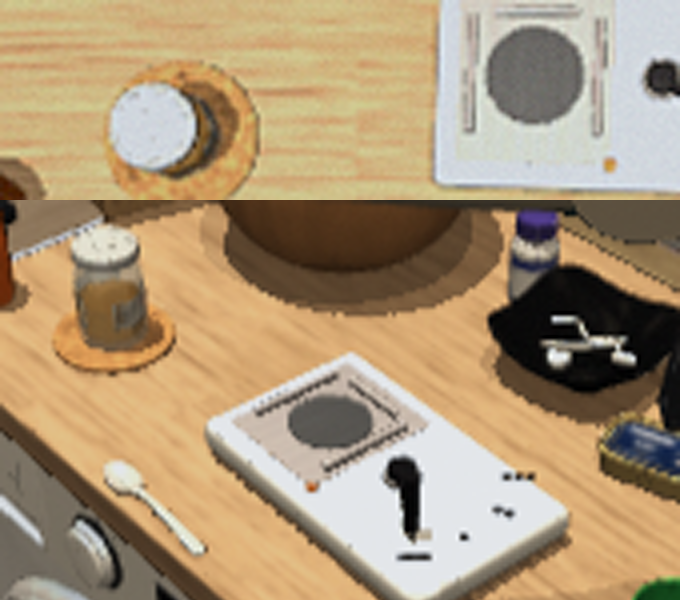

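The jar stands on the mat (lid (153,127), mat centre about (183,133) in the crop), the lever points at the off bar, and the disc is empty with its centre at (534,76).

Request:
send_rows(increments=[0,0,0,-0.027,0.027,0,1,0,0,0,-0.0265,0.027,0,1,0,0,0,0,0,0,1,0,0,0,0,0,0,1,0,0,0,0,0,0,1])

```text
t: 12.65
ee_pos: [0.5262, -0.393, 0.1921]
tool_rot: [-2.835, -1.353, -0.0]
force: [0.7, 0.1, -0.0]
width: 0.0853
gripper_force: 0.0
```

```bash
python3 - <<'E'
from h import *
to(.5253,-.3943,.015)
a=get_image("top")
f=lambda u,v,z:ray(a,(u+.5)/4-.5+120,(v+.5)/4-.5+200,z)
print("jar",f(153,127,.101),"mat",f(183,133,.006),"disc",f(534,76,.036))
E
```

```text
t 12.65 ee [ 0.5262 -0.393   0.1921] w 0.0853 F [ 0.7  0.1 -0. ] close ang -39.0 tz [ 0.     0.001 -1.   ]
shift [-1.600e-03  1.000e-04  1.771e-01]
jar [0.46758581 0.33748208 0.101     ] mat [0.47131154 0.3369741  0.006     ] disc [0.50831625 0.0857275  0.036     ]
```

Request:
send_rows(increments=[0,0,0,-0.0015,0,0.03,1,0,0,0,0,0,0.04,1,0,0,0,0,0,0.04,1,0,0,0,0,0,0.04,1,0,0,0,0,0,0.028,1,0,0,0,0,0,0,1,0,0,0,0,0,0,0.9,0,0,0,0,0,0,0.8,0,0,0,0,0,0,0.7,0,0,0,0,0,0,0.65])

```text
t: 13.53
ee_pos: [0.527, -0.3958, 0.0189]
tool_rot: [2.831, 1.348, 0.004]
force: [-0.0, -0.1, 5.8]
width: 0.0554
gripper_force: 3.0
```

Request:
send_rows(increments=[0,0,0,0,0,0,0.6,0,0,0,0,0,0,0.5,0,0,0,0,0,0,0.4,0,0,0,0,0,0,0.4,0,0,0,0,0,0,0.4])

```text
t: 13.95
ee_pos: [0.5291, -0.3977, 0.0212]
tool_rot: [2.825, 1.345, 0.01]
force: [4.3, -2.5, 10.1]
width: 0.0341
gripper_force: 4.9
```

```bash
python3 - <<'E'
from h import *
to(.5253,-.3943,.014)
E
```

```text
t 13.95 ee [ 0.5291 -0.3977  0.0212] w 0.0341 F [ 4.3 -2.5 10.1] close ang -39.1 tz [ 0.011 -0.009 -1.   ]
shift [ 0.0002 -0.0052  0.0071]
```

```bash
python3 - <<'E'
from h import *
a=get_image("top");b=get_image("scene")
c=cv2.resize(a["color"][180:260,360:450,::-1],None,fx=4,fy=4,interpolation=cv2.INTER_CUBIC)
u,v=(pix(b,[.527,-.395,.04])).astype(int)
d=cv2.resize(b["color"][v-40:v+40,u-50:u+50,::-1],None,fx=4,fy=4,interpolation=cv2.INTER_CUBIC)
cv2.imwrite("pics/cup1.png",np.hstack([c,d]))
E
```

```text
(no output)
```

View pics/cup1.png

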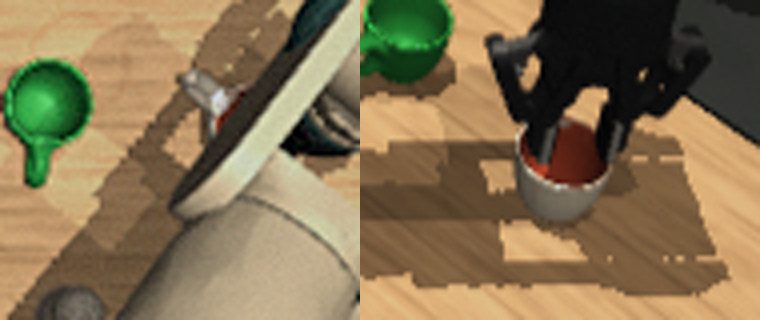

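The fingertips closed over the rim: they were too high, because open tips sit back. The cup is still upright, so I back straight up gently.

Request:
send_rows(increments=[0,0,0,0,0,-0.005,0.4,0,0,0,0,0,-0.008,0.4,0,0,0,0,0,-0.01,0.4,0,0,0,0,0,-0.015,0.4,0,0,0,0,0,-0.02,0.4,0,0,0,0,0,-0.03,0.4,0,0,0,0,0,-0.03,1,0,0,0,0,0,0,1,0,0,0,0,0,0,1,0,0,0,0,0,0,1])

```text
t: 14.88
ee_pos: [0.525, -0.3945, 0.1321]
tool_rot: [-2.836, -1.35, 0.0]
force: [0.1, 0.4, -0.3]
width: 0.0803
gripper_force: 0.0
```

```bash
python3 - <<'E'
from h import *
to(.5253,-.3943,.014)
a=get_image("top");b=get_image("scene")
c=cv2.resize(a["color"][180:260,360:450,::-1],None,fx=4,fy=4,interpolation=cv2.INTER_CUBIC)
u,v=(pix(b,[.527,-.395,.06])).astype(int);print(u,v)
d=cv2.resize(b["color"][v-40:v+40,u-50:u+50,::-1],None,fx=4,fy=4,interpolation=cv2.INTER_CUBIC)
cv2.imwrite("pics/cup2.png",np.hstack([c,d]))
E
```

```text
t 14.8833 ee [ 0.525  -0.3945  0.1321] w 0.0803 F [ 0.1  0.4 -0.3] close ang -39.1 tz [-0.  0. -1.]
shift [0.0003 0.0002 0.1181]
398 293
```

View pics/cup2.png

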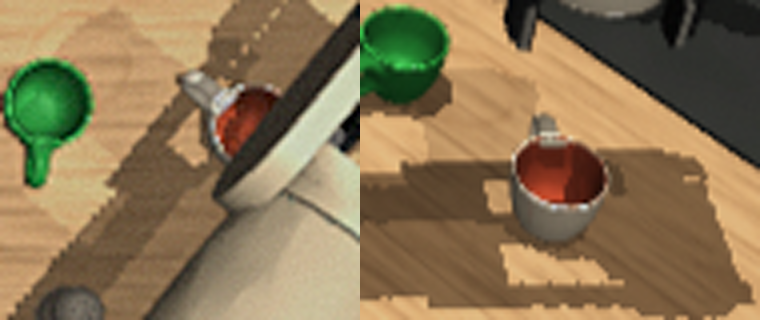

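```bash
python3 - <<'E'
from h import *
b=get_image("scene");o=manip.get_obs()
f=lambda u,v,z:ray(b,398-50+(u-360+.5)/4-.5,293-40+(v+.5)/4-.5,z)
g=lambda p:((pix(b,p)-[348,253]+.5)*4+[360,0]).round()
for v in(168,171,174):print("cup",f(560,v,.051))
t=np.linspace(0,2*np.pi,73);P=np.array([g([.5253+.031*np.cos(x),-.3943+.031*np.sin(x),.051]) for x in t]);print("pred rim box",P.min(0),P.max(0))
P=np.array([g([.5253+.0215*np.cos(x),-.3943+.0215*np.sin(x),.0]) for x in t]);print("pred foot bottom",P.max(0))
for s in(-.047,.047):
  for dz in(0,.013,.025,.035):print(s,dz,g([.525+.777*s,-.3945-.63*s,.1321+dz]))
E
```

```text
cup [ 0.52896053 -0.39226142  0.051     ]
cup [ 0.52690452 -0.39378194  0.051     ]
cup [ 0.52485592 -0.39529699  0.051     ]
pred rim box [511. 137.] [609. 211.]
pred foot bottom [579. 250.]
-0.047 0 [507.  88.]
-0.047 0.013 [510.  74.]
-0.047 0.025 [513.  60.]
-0.047 0.035 [516.  48.]
0.047 0 [659.  84.]
0.047 0.013 [663.  70.]
0.047 0.025 [667.  56.]
0.047 0.035 [671.  44.]
```

Request:
send_rows(increments=[0,0,0,0,0,0.03,1,0,0,0,0,0,0.04,1,0,0,0,0,0,0.035,1,0,0,0,0,0,0.015,1,0,0,0,0,0,0.01,1,0,0,0,0,0,0.008,1,0,0,0,0,0,0,1,0,0,0,0,0,0,1])

```text
t: 15.7
ee_pos: [0.5257, -0.395, -0.005]
tool_rot: [2.836, 1.35, 0.001]
force: [0.1, 0.2, -0.1]
width: 0.0856
gripper_force: 0.0
```

```bash
python3 - <<'E'
from h import *
to(.5258,-.3943,-.008)
E
```

```text
t 15.7 ee [ 0.5257 -0.395  -0.005 ] w 0.0856 F [ 0.1  0.2 -0.1] close ang -39.1 tz [ 0.001 -0.001 -1.   ]
shift [ 0.0006 -0.0004  0.003 ]
```

Request:
send_rows(increments=[0,0,0,0,0,0.002,0.9,0,0,0,0,0,0,0.8,0,0,0,0,0,0,0.75,0,0,0,0,0,0,0.7,0,0,0,0,0,0,0.65,0,0,0,0,0,0,0.6,0,0,0,0,0,0,0.55,0,0,0,0,0,0,0.5])

```text
t: 16.37
ee_pos: [0.5256, -0.395, -0.0065]
tool_rot: [2.835, 1.35, 0.001]
force: [-1.4, 0.8, 6.2]
width: 0.0588
gripper_force: 63.8
```

Request:
send_rows(increments=[0,0,0,0,0,-0.01,0.5,0,0,0,0,0,-0.02,0.5,0,0,0,0,0,-0.03,0.5,0,0,0,0,0,-0.035,0.5,0,0,0,0,0,-0.03,0.5,0,0,0,0.015,-0.013,0,0.5,0,0,0,0.025,-0.022,0,0.5,0,0,0,0.025,-0.022,0,0.5,0,0,0,0.025,-0.022,0,0.5,0,0,0,0.025,-0.022,0,0.5])

```text
t: 17.2
ee_pos: [0.5189, -0.2402, 0.1174]
tool_rot: [2.837, 1.35, 0.0]
force: [0.7, 0.1, -0.6]
width: 0.0585
gripper_force: 64.7
```

Request:
send_rows(increments=[0,0,0,0.025,-0.022,0,0.5,0,0,0,0.025,-0.022,0,0.5,0,0,0,0.025,-0.022,0,0.5,0,0,0,0.025,-0.022,0,0.5,0,0,0,0.025,-0.022,0,0.5,0,0,0,0.025,-0.022,0,0.5,0,0,0,0.025,-0.022,0,0.5,0,0,0,0.025,-0.02,0,0.5,0,0,0,0.025,-0.02,0,0.5,0,0,0,0.015,-0.013,0,0.5])

```text
t: 18.03
ee_pos: [0.5096, 0.0779, 0.1177]
tool_rot: [-2.835, -1.353, -0.001]
force: [0.3, 0.5, -1.5]
width: 0.059
gripper_force: 64.7
```

Request:
send_rows(increments=[0,0,0,0.01,-0.009,0,0.5,0,0,0,0,0,0,0.5,0,0,0,0,0,0,0.5,0,0,0,0,0,0,0.5])

```text
t: 18.37
ee_pos: [0.5093, 0.0879, 0.1173]
tool_rot: [2.837, 1.35, -0.0]
force: [-0.1, -1.0, -0.9]
width: 0.0592
gripper_force: 64.7
```

```bash
python3 - <<'E'
from h import *
to(.5082,.0848,.0295)
b=get_image("scene")
u,v=(pix(b,[.508,.085,.1])).astype(int);print(u,v)
d=cv2.resize(b["color"][v-55:v+55,u-60:u+60,::-1],None,fx=5,fy=5,interpolation=cv2.INTER_CUBIC)
cv2.imwrite("pics/p.png",d)
E
```

```text
t 18.3667 ee [0.5093 0.0879 0.1173] w 0.0592 F [-0.1 -1.  -0.9] close ang -39.1 tz [ 0. -0. -1.]
shift [-0.0031  0.0011  0.0878]
271 199
```

View pics/p.png

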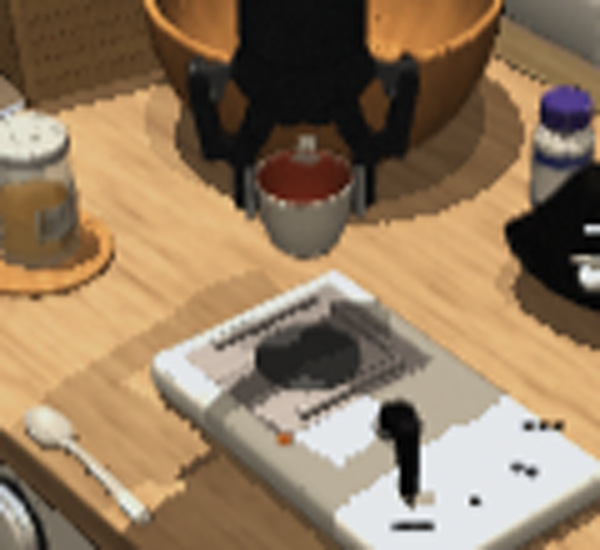

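The cup is held upright between the fingers, rim at about (306,183), over the disc.

Request:
send_rows(increments=[0,0,0,-0.0031,0.0011,0.01,0.5,0,0,0,0,0,0.025,0.5,0,0,0,0,0,0.025,0.5,0,0,0,0,0,0.015,0.5,0,0,0,0,0,0.005,0.5,0,0,0,0,0,0.002,0.5,0,0,0,0,0,0,0.5,0,0,0,0,0,0,0.5])

```text
t: 19.08
ee_pos: [0.509, 0.0853, 0.0363]
tool_rot: [2.836, 1.349, 0.003]
force: [-0.4, 0.5, -2.1]
width: 0.0587
gripper_force: 64.7
```

```bash
python3 - <<'E'
from h import *
to(.5082,.0848,.0295)
E
```

```text
t 19.0833 ee [0.509  0.0853 0.0363] w 0.0587 F [-0.4  0.5 -2.1] close ang -39.1 tz [ 0.002  0.    -1.   ]
shift [-0.0009 -0.0004  0.0068]
```

Request:
send_rows(increments=[0,0,0,-0.001,-0.0005,0.002,0.5,0,0,0,0,0,0.002,0.5,0,0,0,0,0,0.002,0.5,0,0,0,0,0,0,0.5,0,0,0,0,0,0,0.5])

```text
t: 19.5
ee_pos: [0.5075, 0.0851, 0.0296]
tool_rot: [2.836, 1.35, 0.002]
force: [-0.0, 0.1, 1.1]
width: 0.0589
gripper_force: 65.0
```

Request:
send_rows(increments=[0,0,0,0,0,0.001,0.5,0,0,0,0,0,0,0.5,0,0,0,0,0,0,0.75,0,0,0,0,0,0,0.85,0,0,0,0,0,0,1,0,0,0,0,0,0,1,0,0,0,0,0,-0.01,1,0,0,0,0,0,-0.04,1,0,0,0,0,0,-0.04,1,0,0,0,0,0,-0.04,1])

```text
t: 20.33
ee_pos: [0.5066, 0.0849, 0.1601]
tool_rot: [-2.836, -1.35, 0.001]
force: [1.3, -0.6, 0.3]
width: 0.0857
gripper_force: 0.0
```

```bash
python3 - <<'E'
from h import *
to(.4667,-.0575,.16)
E
```

```text
t 20.3333 ee [0.5066 0.0849 0.1601] w 0.0857 F [ 1.3 -0.6  0.3] close ang -39.1 tz [-0.001 -0.    -1.   ]
shift [-0.1357  0.0588  0.0002]
```

Request:
send_rows(increments=[0,0,-5,0,0,0,0.5,0,0,-5,0,0,0,0.4,0,0,-5,0,0,0,0.4,0,0,0,-0.0366,0.0054,0,0.4,0,0,0,-0.0366,0.0054,0,0.4,0,0,0,-0.0366,0.0054,0,0.4,0,0,0,-0.0366,0.0054,0,0.4,0,0,0,0,0,0,0.4,0,0,0,0,0,0,0.4,0,0,0,0,0,0,0.4])

```text
t: 21.17
ee_pos: [0.4673, -0.0573, 0.1587]
tool_rot: [2.636, 1.708, 0.001]
force: [0.2, -0.2, -0.2]
width: 0.0341
gripper_force: 0.0
```

```bash
python3 - <<'E'
from h import *
to(.4667,-.0575,.05)
a=get_image("top")
c=cv2.resize(a["color"][190:250,215:335,::-1],None,fx=6,fy=6,interpolation=cv2.INTER_CUBIC)
cv2.imwrite("pics/c3.png",c)
E
```

```text
t 21.1667 ee [ 0.4673 -0.0573  0.1587] w 0.0341 F [ 0.2 -0.2 -0.2] close ang -24.1 tz [ 0.001  0.    -1.   ]
shift [-0.0005 -0.0005  0.1087]
```

View pics/c3.png

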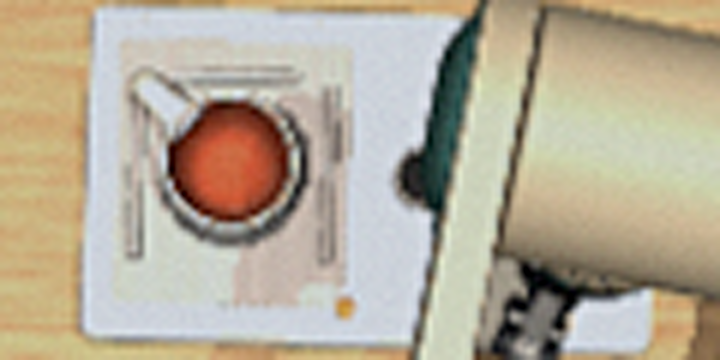

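The cup stands upright on the disc, with its rim centre at about (230,161). I check the number and compute the arc.

```bash
python3 - <<'E'
from h import *
a=get_image("top")
print("cup",ray(a,(230.5)/6-.5+215,(161.5)/6-.5+190,.087),"want .5082 .0853")
o=manip.get_obs();R=Q.from_rotvec(o["tool_rot"]).as_matrix()
th=-.0325;P=np.array([.50506,-.00506]);r=np.array([[np.cos(th),-np.sin(th)],[np.sin(th),np.cos(th)]])
G=lambda q:P+r@(.065*np.array([-np.sin(.6-q),-np.cos(.6-q)]))
p=G(0)
for q in np.linspace(.125,1.,8):
    n=G(q);print(q.round(2),n.round(4),(R.T@[*(n-p),0]).round(4));p=n
E
```

```text
cup [0.50870544 0.08492487 0.087     ] want .5082 .0853
0.12 [ 0.4735 -0.0619] [-0.0012  0.008   0.    ]
0.25 [ 0.4808 -0.0654] [-0.0002  0.0081  0.    ]
0.38 [ 0.4885 -0.0679] [0.0008 0.0081 0.    ]
0.5 [ 0.4965 -0.0695] [0.0018 0.0079 0.    ]
0.62 [ 0.5046 -0.0701] [0.0028 0.0076 0.    ]
0.75 [ 0.5127 -0.0696] [0.0037 0.0072 0.    ]
0.88 [ 0.5207 -0.0682] [0.0046 0.0067 0.    ]
1.0 [ 0.5284 -0.0657] [0.0054 0.0061 0.    ]
```

Request:
send_rows(increments=[0,0,0,-0.0005,-0.0005,0.03,0.4,0,0,0,0,0,0.035,0.4,0,0,0,0,0,0.03,0.4,0,0,0,0,0,0.012,0.4,0,0,0,0,0,0,0.3,0,0,0,0,0,0,0.2,0,0,0,0,0,0,0.18,0,0,0,0,0,0,0.18,0,0,0,0,0,0,0.18])

```text
t: 22.02
ee_pos: [0.4675, -0.0577, 0.0526]
tool_rot: [2.634, 1.708, 0.003]
force: [0.3, 0.5, -0.8]
width: 0.0157
gripper_force: 0.0
```

Request:
send_rows(increments=[0,0,0,-0.0012,0.008,0,0.18,0,0,0,-0.0002,0.0081,0,0.18,0,0,0,0.0008,0.0081,0,0.18,0,0,0,0.0018,0.0079,0,0.18,0,0,0,0.0028,0.0076,0,0.18,0,0,0,0.0037,0.0072,0,0.18,0,0,0,0.0046,0.0067,0,0.18,0,0,0,0.0058,0.0068,0,0.18,0,0,0,0,0,0,0.18,0,0,0,0,0,0,0.18])

```text
t: 22.85
ee_pos: [0.5296, -0.0654, 0.051]
tool_rot: [2.635, 1.71, 0.001]
force: [-0.1, 0.4, 0.5]
width: 0.0154
gripper_force: 0.0
```

```bash
python3 - <<'E'
from h import *
to(.5284,-.0657,.05)
E
```

```text
t 22.85 ee [ 0.5296 -0.0654  0.051 ] w 0.0154 F [-0.1  0.4  0.5] close ang -24.0 tz [ 0.  0. -1.]
shift [-0.0007 -0.001   0.001 ]
```

Lever within about 0.02 of the mark. Open, rise, move back toward the robot, and look once more.

Request:
send_rows(increments=[0,0,0,0,0,0,0.3,0,0,0,0,0,0,0.4,0,0,0,0,0,-0.02,0.4,0,0,0,0,0,-0.04,0.4,0,0,0,0,0,-0.04,0.4,0,0,0,0,0,-0.04,0.4,0,0,0,-0.035,0.01,-0.01,0.4,0,0,0,-0.038,0.01,0,0.4,0,0,0,-0.038,0.01,0,0.4,0,0,0,-0.038,0.01,0,0.4])

```text
t: 23.68
ee_pos: [0.5042, -0.2197, 0.2019]
tool_rot: [2.634, 1.709, 0.002]
force: [1.2, 0.2, 0.2]
width: 0.0341
gripper_force: 0.0
```

Request:
send_rows(increments=[0,0,0,-0.03,0,0,0.4,0,0,0,-0.03,0,0,0.4,0,0,0,0,0,0,0.4,0,0,0,0,0,0,0.4,0,0,0,0,0,0,0.4])

```text
t: 24.1
ee_pos: [0.4803, -0.2725, 0.2012]
tool_rot: [-2.636, -1.709, -0.001]
force: [0.9, -0.4, -0.7]
width: 0.0342
gripper_force: 0.0
```

```bash
python3 - <<'E'
from h import *
to(.5284,-.0657,.05)
# 10th picture budget: fit lever grip by darkness, no viewing
a=get_image("top");g=a["color"].max(2)
u,v=pix(a,[.5284,-.0657,.093]);print("pred grip px",u,v)
u0,v0=int(u)-14,int(v)-12
np.set_printoptions(linewidth=250);print(u0,v0);print(g[v0:v0+24,u0:u0+28]//10)
E
```

```text
t 24.1 ee [ 0.4803 -0.2725  0.2012] w 0.0342 F [ 0.9 -0.4 -0.7] close ang -24.1 tz [ 0.  0. -1.]
shift [ 0.2084 -0.0406  0.1513]
pred grip px 308.35732570834784 208.8294168589701
294 196
[[22 22 22 21 21 22 22 22 21 15 15 14 15 20 22 22 22 21 22 22 22 22 22 22 22 22 22 22]
 [22 22 22 22 22 22 22 22 20  4  6 15 22 22 22 22 21 22 22 22 22 22 22 22 22 22 22 22]
 [22 22 22 22 22 22 22 22 20  7  6 15 23 22 21 22 22 22 22 22 22 21 22 22 21 22 22 22]
 [22 22 22 22 22 22 22 22 22 19 19 21 22 22 22 22 22 22 22 22 22 21 22 22 21 22 22 22]
 [22 22 22 22 22 22 22 22 22 22 22 22 22 22 22 22 22 21 21 22 22 22 22 21 22 22 21 22]
 [22 22 22 21 22 22 21 22 22 22 22 22 22 22 22 22 22 21 22 22 22 22 22 22 22 22 22 22]
 [22 22 22 22 22 22 21 22 22 21 22 22 22 22 22 22 22 22 22 22 21 22 22 22 21 22 22 21]
 [22 22 22 22 22 22 22 22 22 21 21 22 22 22 22 22 22 22 22 22 22 22 22 22 21 22 22 22]
 [22 22 22 22 21 22 21 22 22 22 22 22 22 22 22 22 22 22 21 22 22 22 22 21 22 22 22 22]
 [22 22 22 22 22 22 22 21 22 22 22 22 23 22 19 20 23 22 22 22 22 22 22 22 22 22 21 22]
 [22 21 21 22 22 22 22 22 22 22 22 22 18 14
[... 475 characters left out ...]
22]
 [23 23 22 17 14  9  5  2  2  1  3  6  5  8 16 22 22 22 22 22 22 21 22 22 22 21 22 22]
 [22 16 13  4  2  2  1  1  2  8 16 20 19 19 22 22 22 22 22 21 22 22 22 21 22 22 22 22]
 [13  5  2  2  1  1  3 13 20 20 22 23 23 22 22 22 22 22 22 22 22 22 22 22 21 22 22 22]
 [ 3  1  1  3  6 12 19 21 23 22 22 22 22 22 22 22 22 22 22 22 22 22 22 22 22 21 22 22]
 [ 0  3 13 19 19 21 23 22 22 22 22 22 22 22 22 21 22 21 21 22 22 22 22 22 22 21 22 22]
 [12 19 21 23 23 22 22 22 21 22 21 22 22 22 22 21 22 22 22 22 22 22 22 22 22 21 22 22]
 [21 23 22 22 22 22 22 22 21 22 22 22 22 22 21 22 22 22 21 21 22 22 22 21 22 22 22 22]
 [22 22 22 22 22 22 22 22 22 22 22 22 22 22 22 22 22 22 22 22 22 22 22 22 22 22 22 22]]
```

```bash
python3 -c "
from rig import job
print(job.hand_in())"
```

```text
the job is handed in; nothing more can be done
None
```

The job is handed in at about 24 s of the 72 s allowed: lever homed to off with the jar on, jar stood on the cork mat, cup stood on the hot disc, lever set to two dots; images before hand-in put the cup about 1 mm from the disc centre, the jar about 4 mm from the mat centre and the lever at the mark, but hand-in returned no verdict, and the first cup grasp closed over the rim and was redone with the cup upright.

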